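# Index and lock the rotary scan stage

## Task

Bring the scan stage to its index position and lock it: push the turntable round by a spoke or its rim until its plunger stands at the index mark, feel for the hidden socket there by bearing lightly down on the plunger knob, easing the table a little to either side as needed, and press the plunger fully home. Use a light hand throughout, so that neither spoke nor plunger is strained, do not touch the black bottle, and leave the other things on the bench where they are.

Things in the scene. Friction and masses are not known exactly. Their poses are not given: they have to be found in the camera images.
- mark (a point): Index mark: steel wedge 9 x 14 mm with a black line, its top (this point) 36.5 mm above the bench, 129.5 mm from the spindle axis, on the stage's fixed base. Its -x points outward from the spindle. The hidden socket lies in this direction, seen from the spindle, only to within 5 degrees (0.09 rad) either side: a coarse guide, the exact place must be felt.
- base: The rotary stage, fixed to the bench: grey square base plate 270 x 270 x 20 mm. Origin at the centre of its underside, on the spindle axis; the mark is on its -x side. On it, under the turntable, is a hand-clamped fixed ring with a flat top 36 mm above the bench and one socket for the plunger, 11.2 mm wide and 16 mm deep, 105 mm from the axis, hidden by the table.
- spindle (a joint): Angle of the turntable in rad, counter-clockwise positive from above, 0 when the plunger points exactly at the mark. Starts at +0.5 to +1.1, so it has to go clockwise; turns half a turn each way. Bearing drag about 0.45 Nm (3 N at a spoke, 4 N at the plunger): it stays where it is left.
- turntable: Round aluminium turntable, 244 mm across, 12 mm thick, top 50 mm above the bench. Origin on the spindle axis at its underside, 38 mm above the bench; z up, -x towards the plunger.
- spokes: The turntable's three spokes: level 12 mm round steel bars, axis 44 mm above the bench, along the table's +x, +y and -y, from 122 to 178 mm from the spindle axis, each with a black 20 mm ball centred at 183 mm. Origin and axes as the turntable's. The base plate (top at 20 mm) lies under their inner part. For pushing, not gripping; strained by over 20 N.
- spoke_left (a point): Point on the axis of the +y spoke, 155 mm from the spindle axis, 44 mm above the bench: a good place to push.
- spoke_right (a point): Point on the axis of the -y spoke, 155 mm from the spindle axis, 44 mm above the bench: a good place to push.
- plunger: Index plunger, upright through the table 105 mm from the spindle axis: 10 mm steel shank with a tapered end, black knob 22 mm across, 28 mm tall. Origin at the lower end, z up. Slides 20 mm down, held by friction (4 N) wherever it is left. Starts 0 to 4 mm below fully up; meets the ring 6 mm down; over the socket goes on to 20 mm. Strained by more than 20 N against ring or socket.
- knob_top (a point): Centre of the knob's top face, 62 mm above the plunger's lower end: 104 mm above the bench when fully up, 98 mm when the plunger stands on the ring, 84 mm when home, with the knob's underside then on a steel flange 24 mm across (34 mm at its foot) that stands 6 mm above the table. The tapered end centres itself in the socket from about 1.5 mm aside.
- plunger_tip (a point): Lower end of the plunger, on its axis; in the turntable's frame its z is +4 mm when fully up, -2 mm on the ring and -16 mm when home.
- specimen: Black carbon-wrapped pressure bottle, 60 mm across, held upright in a steel chuck (72 mm across) in the middle of the turntable and turning with it; its top is 178 mm above the bench. Not to be touched. Origin at the chuck's underside on the spindle axis.
- mirror_mount: Bystander: a mirror in a square black mount on a short post with a round foot 60 mm across, 90 mm tall, loose. Origin under the foot.
- screw_tray: Bystander: small open grey tray 90 x 70 x 25 mm, loose. Origin under its middle.
- ball_driver: Bystander: screwdriver-like driver 140 mm long lying on the bench, loose. Origin near its middle.

How it is judged:
On the way:
1. the table is pushed round by spoke or rim through the last stretch before the mark, the plunger left alone (contact force between the fingers and turntable above 0.5 N and contact force between the fingers and plunger below 0.12 N and value of joint spindle between 0.12 and 0.3 rad and z of plunger_tip in the frame of turntable above -0.004 m).
At the end, for the whole second after the job is handed in: The plunger is home in the socket, its knob within 1.5 mm of sitting on the flange, the turntable locked at rest within 0.12 rad of the mark (z of plunger_tip in the frame of turntable below -0.0145 m and value of joint spindle between -0.12 and 0.12 rad and velocity of joint spindle between -0.02 and 0.02 rad/s); the robot touches nothing.
It fails at once if a spoke is pushed with more than 20 N (contact force between the fingers and spokes above 20 N).
It fails at once if the plunger is strained against the ring or socket with more than 20 N (contact force between plunger and base above 20 N).
It fails at once if the bottle on the table is touched (contact force between any of the fingers, the arm and specimen above 1 N).
It fails at once if the mirror mount, the screw tray or the driver is moved by more than 15 mm (distance of any of mirror_mount, screw_tray, ball_driver from where it was at the start of the episode above 0.015 m).
It also fails if it takes over 67 s, if anything falls off the work surface, if the arm or the gripper's body presses on something with over 40 N, if the wrist force passes 120 N, or if a joint passes its speed limit or range.

## Robot

A 6-joint arm with a two-finger parallel gripper is mounted at the origin on the work surface. World frame = base frame: x ahead of the robot, y to its left, z up, the work surface at z = 0. Lengths are in m, angles in rad, forces in N, time in s.
With the tool pointing down it reaches from about 0.35 to 0.775 m from the base axis. Payload 7.3 kg.
Tool frame: the origin (TCP) lies midway between the tips of the shut fingers; the grasp point (between the pads) lies 19 mm behind it; z points along the fingers, y is the line along which they close (so a half turn about z gives the same grasp; the last joint's range is limited). The gripper opens to 92 mm and grips with 3 to 60 N. Pads are 19 mm wide; open, the fingers measure 130 mm over their backs; the gripper's body (75 mm by 190 mm) begins 47 mm behind the grasp point.
Start: joints at [-1.292, 0.342, 1.524, -0, 1.275, -0.146], TCP at [0.216, -0.478, 0.227] pointing down, gripper open.
Joint ranges: [-2.53, 2.53], [-0.77, 2.02], [0.04, 2.7], [-1, 4.14], [0.28, 2.66], [-3.11, 3.11]. Speed limits (rad/s): [2.57, 2.57, 3.14, 3.14, 3.14, 3.14].

## Interface

Orientations are given as a unit quaternion [x, y, z, w].
In Python, from cell import monitor, get_image, calibration, ticket gives the robot as it stands.
- The arm moves only by the tool step_arm, never from a script. Its argument "targets" is text: rows parted by semicolons, each of 6 numbers parted by spaces: the shift along the tool's x, y, z scaled (see below), then the turn, a rotation vector about the tool's x, y, z scaled (see below). In form: x y z wx wy wz; .... A call has 1 to 8 rows; each row is the pose to reach, as a shift and turn from the pose commanded when the call began, along the tool's axes at that moment, turning the shorter way round; what a row does not reach only later rows make up. The controller multiplies each number of a shift by 0.25 m and each number of a turn by pi rad. A row lasts 1/12 s, in which the tool goes at most 41.7 mm and 7.16 degrees, less where a joint would pass 70% of its speed; a pose out of reach is approached as far as the arm can. A call with a number of a shift or a turn outside -1 to 1 is refused whole. A call with a gripper value outside its range is refused whole. "gripper" is the opening, from -1 (shut) to 1 (fully open), so that 0 is half open, set as the call begins (left out, the last holds). The fingers move at their own pace and stop on an object; "grip_force" is the grip in N (left out, the last holds). Time passes only in rows, so rows that repeat a pose let the fingers close. It gives the time, the measured TCP pose, the force, the opening and the grip force at its end, in the units of the state.
- monitor.sense(): the state, without advancing time (a new reading comes with each control period).
- get_image(name): name is "scene" or "top" or "wrist"; returns the picture (384x512x3 uint8, blue, green, red); there is no depth.
- calibration(name): a dict with "mtx" (3x3 intrinsics, pixels), "rvec" (rotation vector, rad) and "tvec" (3), from world to camera coordinates, as OpenCV has them. Camera axes: x right, y down, z forward; pixel columns grow to the right and rows downward; lengths in m; the calibration is good to about 2 mm. A picture is of the moment at which its call begins: read the wrist's pose just before it. calibration takes no time and is no camera call; for the wrist camera it gives the pose at the moment of the call.
- ticket.job_done(): hands the job in; it is judged then, once.
The state is a dict: "t": time; "joints": joint angles; "joint_velocities": joint speeds; "joint_efforts": joint torques, N m; "tcp_pos": TCP position; "tcp_rot": TCP orientation; "wrist_force": force on the tool from outside, world axes, zero at the start; "torque": the same for the moment, N m; "opening": opening from 0.0 (shut) to 1.0 (fully open); "finger_force": force on a finger pad.
Only numpy, scipy, OpenCV 4.12 (cv2) and the standard library are available. Lean on these libraries where they do the work, as an engineer would, in place of code of your own. Each camera call takes 0.05 s, during which the arm holds its last target. There are 200 camera calls.

## Working session

There is one attempt and no reset: what is moved stays moved. The work goes in short steps, Python scripts to look and compute and a tool call to move; the robot and the scene stay as the last step left them, time stands still between calls to the robot, and variables do not carry over. Pictures are saved under pics/ and viewed, at most 10 in all, crops included, and the job is handed in when it is done.

Besides the shell and the picture viewer there is one more tool, called after "Call:" as name(argument=value, ...), one argument or row to a line, values as JSON. step_arm: Moves the arm, as the interface text tells. Its arguments: {"type":"object","properties":{"targets":{"type":"string"},"gripper":{"type":"number"},"grip_force":{"type":"number"}},"required":["targets"]}

```bash
mkdir -p pics
python3 - <<'E'
from cell import monitor,get_image,calibration
import cv2,numpy as np
for n in("scene","top"):
    i=get_image(n);cv2.imwrite(f"pics/{n}0.png",i)
    c=calibration(n);print(n,np.round(c["mtx"],1).tolist(),np.round(c["rvec"],4).ravel(),np.round(c["tvec"],4).ravel())
print(monitor.sense())
E
```

```text
scene [[348.5, 0.0, 256.2], [0.0, 348.5, 189.2], [0.0, 0.0, 1.0]] [ 1.2154  2.0982 -1.1186] [ 0.2758 -0.1876  1.4404]
top [[356.6, 0.0, 255.2], [0.0, 356.6, 187.3], [0.0, 0.0, 1.0]] [ 2.1606 -2.1538  0.0855] [4.0000e-04 5.5700e-01 1.0383e+00]
{'t': 0.1, 'joints': array([-1.29205002e+00,  3.42654051e-01,  1.52491641e+00, -1.76775513e-05,
        1.27540358e+00, -1.45978161e-01]), 'joint_velocities': array([-1.48662811e-04, -2.34327307e-03, -2.26446418e-03, -1.82448086e-03,
       -4.16859116e-05, -9.49524717e-04]), 'joint_efforts': array([ 1.49335719e-03, -4.32005775e+01, -2.44693583e+01,  7.18505052e-02,
        5.26183890e-02, -5.86485953e-05]), 'tcp_pos': array([ 0.21626144, -0.47799059,  0.22611572]), 'tcp_rot': array([ 9.77534978e-01,  2.10772125e-01, -5.42527688e-05, -6.88608966e-04]), 'wrist_force': array([0.46625322, 0.43635602, 0.01355058]), 'torque': array([-0.00470618, -0.01525887, -0.03080397]), 'finger_force': 0.0, 'opening': 0.9958942897120636}
```

View pics/scene0.png

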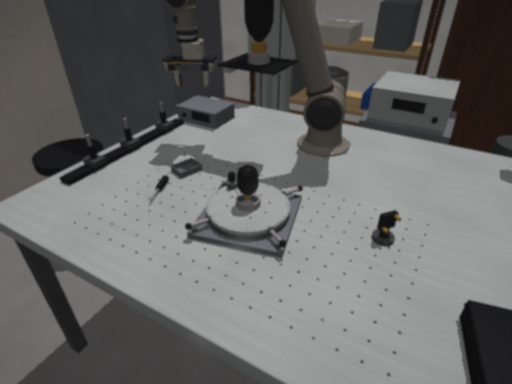

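View pics/top0.png

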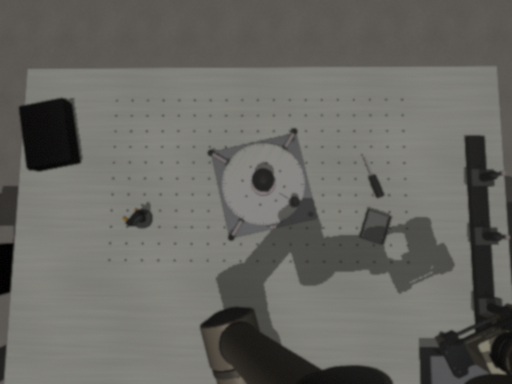

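The scene view shows the stage, with tray and driver to its left and mirror mount to its right. In the top view the balls are at about (211,153), (294,131), (231,238), and the plunger is at about (294,201). I'll look at an enlarged crop.

Run:
```python
import cv2
i=cv2.imread("pics/top0.png")[120:250,195:335]
i=cv2.convertScaleAbs(i,alpha=1.6,beta=10)
cv2.imwrite("pics/topc.png",cv2.resize(i,None,fx=4.6,fy=4.6,interpolation=cv2.INTER_CUBIC) if 0 else cv2.resize(i,(560,520),interpolation=cv2.INTER_CUBIC))
j=cv2.imread("pics/scene0.png")[155:255,175:315]
j=cv2.convertScaleAbs(j,alpha=1.6,beta=10)
cv2.imwrite("pics/scenec.png",cv2.resize(j,(700,500),interpolation=cv2.INTER_CUBIC))
```

```text
(no output)
```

View pics/topc.png

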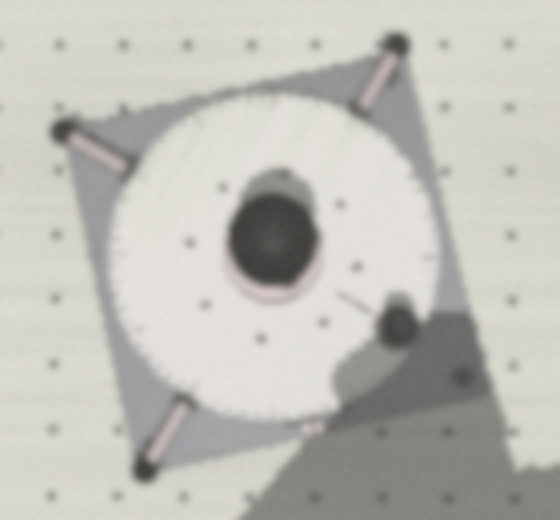

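View pics/scenec.png

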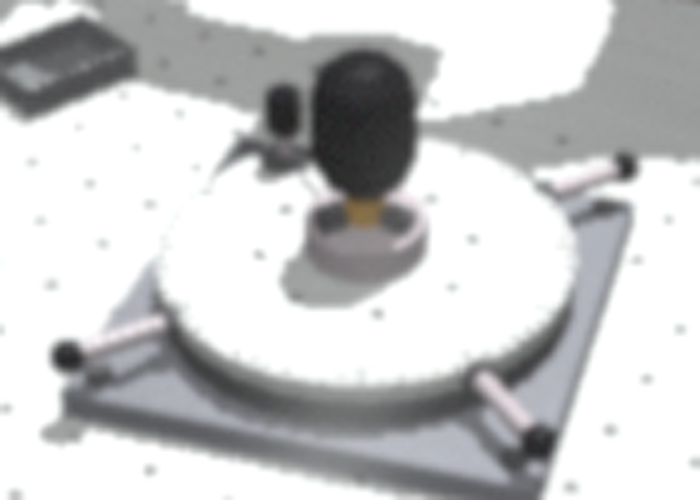

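The top crop shows the mark at crop (313,427), the balls at (63,131), (396,44) and (145,470), and the knob at (399,327). The scene crop shows the balls at (67,356), (539,442) and (626,166), and the knob top near (284,90).

```bash
cat > h.py <<'E'
import numpy as np,cv2
from scipy.spatial.transform import Rotation as R
from scipy.optimize import least_squares
CAL={}
def cal(n):
    from cell import calibration
    if n not in CAL: CAL[n]=calibration(n)
    return CAL[n]
def ray(n,uv):
    c=cal(n);M=cv2.Rodrigues(np.array(c["rvec"],float))[0];t=np.array(c["tvec"],float).ravel()
    return -M.T@t, M.T@np.linalg.solve(np.array(c["mtx"]),[uv[0],uv[1],1.])
def onz(n,uv,z):
    o,d=ray(n,uv);return o+d*(z-o[2])/d[2]
def tri(vs):
    A=[];b=[]
    for n,uv in vs:
        o,d=ray(n,uv);d/=np.linalg.norm(d);P=np.eye(3)-np.outer(d,d);A.append(P);b.append(P@o)
    return np.linalg.lstsq(np.vstack(A),np.hstack(b),rcond=None)[0]
def proj(n,p):
    c=cal(n);return cv2.projectPoints(np.array([p],float),np.array(c["rvec"]),np.array(c["tvec"]),np.array(c["mtx"]),None)[0].ravel()
E
python3 - <<'E'
from h import *
T=lambda u,v:((u+.5)/4-.5+195,(v+.5)/4-.5+120)
S=lambda u,v:((u+.5)/5-.5+175,(v+.5)/5-.5+155)
tb=[T(63,131),T(396,44),T(145,470)];sb=[S(539,442),S(67,356),S(626,166)]
for a,b in zip(tb,sb): print("ball tri",tri([("top",a),("scene",b)]).round(4),"z44",onz("top",a,.044).round(4),onz("scene",b,.044).round(4))
print("knob tri",tri([("top",T(399,327)),("scene",S(284,92))]).round(4),onz("top",T(399,327),.1).round(4))
print("mark",onz("top",T(313,427),.0365).round(4))
# fit cx,cy,th (plunger direction angle): balls at th+pi, th+-pi/2 r183
B=[onz("top",a,.044)[:2] for a in tb]; B2=[tri([("top",a),("scene",b)])[:2] for a,b in zip(tb,sb)]
for BB in(B,B2):
  def f(p):
    # image: upper-right = opposite? decide by best assignment
    return np.hstack([p[:2]+.183*np.array([np.cos(p[2]+k),np.sin(p[2]+k)])-q for k,q in zip(K,BB)])
  for K in [(np.pi,np.pi/2,-np.pi/2),(np.pi,-np.pi/2,np.pi/2)]:
   for t0 in (-2,0,2,3.1):
    r=least_squares(f,[.5,0,t0]); 
    if r.cost<1e-3: print(r.x.round(4),r.cost,r.fun.round(4))
  print()
E
```

```text
ball tri [0.6601 0.1377 0.0418] z44 [0.6602 0.1363 0.044 ] [0.6618 0.1398 0.044 ]
ball tri [ 0.7264 -0.1124  0.0429] z44 [ 0.7262 -0.1123  0.044 ] [ 0.7274 -0.1115  0.044 ]
ball tri [0.4089 0.0735 0.0433] z44 [0.4095 0.0721 0.044 ] [0.409  0.0751 0.044 ]
knob tri [ 0.5115 -0.1095  0.0969] [ 0.5107 -0.1083  0.1   ]
mark [ 0.4412 -0.0503  0.0365]
[ 0.5679 -0.0206 -2.0997] 9.128655648916157e-07 [-0.      0.001  -0.0003 -0.0006  0.0003 -0.0004]
[ 0.5679 -0.0206 -2.0997] 9.128655650034903e-07 [-0.      0.001  -0.0003 -0.0006  0.0003 -0.0004]
[ 0.5679 -0.0206  4.1835] 9.128655648958301e-07 [-0.      0.001  -0.0003 -0.0006  0.0003 -0.0004]
[ 0.5679 -0.0206  4.1835] 9.128655648917186e-07 [-0.      0.001  -0.0003 -0.0006  0.0003 -0.0004]

[ 0.5676 -0.0197 -2.1009] 1.1052369182570113e-06 [ 0.      0.0005 -0.0009  0.0002  0.0009 -0.0006]
[ 0.5676 -0.0197 -2.1009] 1.1052369182570196e-06 [ 0.      0.0005 -0.0009  0.0002  0.0009 -0.0006]
[ 0.5676 -0.0197  4.1823] 1.1052369185268455e-06 [ 0.      0.0005 -0.0009  0.0002  0.0009 -0.0006]
[ 0.5676 -0.0197  4.1823] 1.1052369182588949e-06 [ 0.      0.0005 -0.0009  0.0002  0.0009 -0.0006]
```

```bash
cat >> h.py <<'E'
C=np.array([.5678,-.020]);MARK=-2.907
def rel(p,phi):
    "scaled row from the measured pose to tcp p with tool y at world angle phi, pointing down"
    from cell import monitor
    s=monitor.sense();Q=R.from_quat(s["tcp_rot"]);y=Q.apply([0,1,0])
    d=Q.inv().apply(np.array(p)-s["tcp_pos"])/.25
    dphi=(phi-np.arctan2(y[1],y[0])+np.pi)%(2*np.pi)-np.pi
    return d.round(4),round(-dphi/np.pi,4)
def push(a,off,r=.150,z=.033):
    "pose for pushing left spoke at angle a, off behind its axis"
    u=np.array([np.cos(a),np.sin(a)]);t=np.array([u[1],-u[0]])
    q=C+r*u-off*t;return [q[0],q[1],z],a-np.pi
E
python3 -c "
from h import *
a=-2.1-np.pi/2+2*np.pi
print(push(a,.03),rel(*push(a,.03,z=.2)))"
```

```text
([np.float64(0.42317321186467316), np.float64(0.029830634690512437), 0.033], -0.5292036732051035) (array([ 1.5911, -1.5096,  0.1068]), np.float64(-0.1964))
```

Call:
step_arm(
  targets="0.8 -0.76 0 0 0 -0.1;0.8 -0.76 0 0 0 -0.1;0.8 -0.76 0 0 0 -0.1;0.8 -0.76 0 0 0 -0.1;0.8 -0.76 0 0 0 -0.1;0.8 -0.76 0 0 0 -0.1;0.8 -0.76 0 0 0 -0.1;0.8 -0.76 0 0 0 -0.1",
  gripper=-1,
)

```text
t: 0.77
tcp_pos: [0.321, -0.2186, 0.2267]
tcp_rot: [0.932, 0.363, 0.0, -0.001]
wrist_force: [-0.5, -0.5, -0.2]
opening: 0.471
finger_force: 0.0
```

```bash
python3 -c "
from h import *
a=-2.1-np.pi/2+2*np.pi
print(rel(*push(a,.03,z=.1)))"
```

```text
(array([ 0.9726, -0.4544,  0.5085]), np.float64(-0.095))
```

Call:
step_arm(
  targets="0.97 -0.454 0 0 0 -0.095;0.97 -0.454 0 0 0 -0.095;0.97 -0.454 0 0 0 -0.095;0.97 -0.454 0 0 0 -0.095;0.97 -0.454 0 0 0 -0.095;0.97 -0.454 0 0 0 -0.095;0.97 -0.454 0.3 0 0 -0.095;0.97 -0.454 0.4 0 0 -0.095",
)

```text
t: 1.43
tcp_pos: [0.4247, 0.0239, 0.1454]
tcp_rot: [0.867, 0.498, 0.003, 0.002]
wrist_force: [0.6, -0.8, -0.7]
opening: 0.005
finger_force: 0.0
```

Call:
step_arm(
  targets="0 0 0 0 0 0;0 0 0 0 0 0",
)

```text
t: 1.6
tcp_pos: [0.4209, 0.022, 0.1439]
tcp_rot: [0.868, 0.496, -0.002, -0.001]
wrist_force: [-0.1, -0.4, 0.8]
opening: 0.001
finger_force: 0.0
```

```bash
python3 -c "
from h import *
from cell import get_image
a=-2.1-np.pi/2+2*np.pi
print(rel(*push(a,.03)))
i=get_image('wrist');cv2.imwrite('pics/w1.png',cv2.resize(i,(640,480)))
"
```

```text
(array([ 0.0325, -0.006 ,  0.4437]), np.float64(-0.0011))
```

View pics/w1.png

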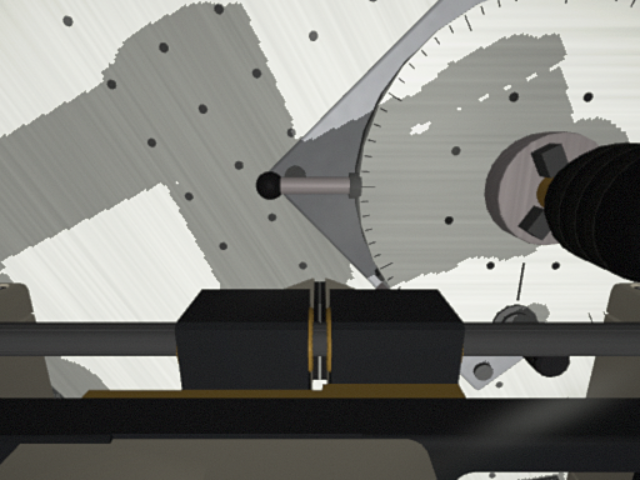

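The wrist view shows the left spoke level at about row 186, from its ball (270) to the rim (360). The shut fingers (col 320) are lined up on the middle of the bar, so I can descend behind it.

Call:
step_arm(
  targets="0.02 -0.006 0.16 0 0 0;0.02 -0.006 0.3 0 0 0;0.02 -0.006 0.4 0 0 0;0.02 -0.006 0.444 0 0 0;0.02 -0.006 0.444 0 0 0;0.02 -0.006 0.444 0 0 0",
)

```text
t: 2.15
tcp_pos: [0.425, 0.0261, 0.0355]
tcp_rot: [0.869, 0.495, 0.001, 0.001]
wrist_force: [0.2, -1.0, 0.2]
opening: 0.007
finger_force: 0.0
```

```bash
python3 -c "
from h import *
from cell import monitor
a=-2.1-np.pi/2+2*np.pi
print(monitor.sense()['tcp_pos'])
# contact offset 15.5mm; waypoints: rotate through spindle .807 -> .15
for d in (0,.1,.2,.3,.4,.5,.6): print(d,rel(*push(a-d,.0155)))
"
```

```text
[0.42504728 0.0261244  0.03552886]
0 (array([ 0.0669, -0.0144,  0.0101]), np.float64(-0.0018))
0.1 (array([ 0.1271, -0.0179,  0.0102]), np.float64(0.03))
0.2 (array([ 0.1874, -0.0154,  0.0103]), np.float64(0.0618))
0.3 (array([ 0.247 , -0.0069,  0.0103]), np.float64(0.0937))
0.4 (array([0.3056, 0.0075, 0.0104]), np.float64(0.1255))
0.5 (array([0.3624, 0.0277, 0.0105]), np.float64(0.1573))
0.6 (array([0.4169, 0.0534, 0.0107]), np.float64(0.1892))
```

Call:
step_arm(
  targets="0.02 -0.01 0.008 0 0 0;0.04 -0.014 0.008 0 0 0;0.05 -0.014 0.008 0 0 0;0.058 -0.014 0.008 0 0 0;0.066 -0.014 0.008 0 0 0;0.074 -0.014 0.008 0 0 0;0.082 -0.014 0.008 0 0 0.005;0.09 -0.014 0.008 0 0 0.01",
)

```text
t: 2.82
tcp_pos: [0.4315, 0.0483, 0.0319]
tcp_rot: [0.876, 0.481, -0.0, -0.0]
wrist_force: [-1.4, -1.6, 2.0]
opening: 0.004
finger_force: 1.4
```

```bash
python3 -c "
from h import *
from cell import monitor
a=-2.1-np.pi/2+2*np.pi
s=monitor.sense();print(s['tcp_pos'],s['wrist_force'])
for d in (0,.1,.2,.3): print(d,rel(*push(a-d,.0155)))
"
```

```text
[0.43150714 0.04834334 0.03186009] [-1.38330917 -1.63854298  2.00590284]
0 (array([-0.0224,  0.0094, -0.0045]), np.float64(-0.0118))
0.1 (array([ 0.0376,  0.004 , -0.0046]), np.float64(0.0201))
0.2 (array([ 0.0979,  0.0046, -0.0046]), np.float64(0.0519))
0.3 (array([ 0.1579,  0.0113, -0.0047]), np.float64(0.0837))
```

Call:
step_arm(
  targets="0.02 0.005 0 0 0 0.01;0.04 0.004 0 0 0 0.02;0.06 0.004 0 0 0 0.032;0.08 0.004 0 0 0 0.042;0.1 0.005 0 0 0 0.053;0.12 0.007 0 0 0 0.063;0.14 0.009 0 0 0 0.074;0.158 0.011 0 0 0 0.084",
)

```text
t: 3.48
tcp_pos: [0.4542, 0.0805, 0.0315]
tcp_rot: [0.932, 0.361, -0.001, -0.0]
wrist_force: [-2.5, -1.5, 2.0]
opening: 0.003
finger_force: 1.5
```

```bash
cat > est.py <<'E'
from h import *
from cell import monitor,get_image
s=monitor.sense();print(s['t'],s['tcp_pos'],s['wrist_force'])
a=-2.1-np.pi/2+2*np.pi
p=s['tcp_pos'][:2]-C; r=np.hypot(*p); sp=np.arctan2(p[1],p[0])-np.arcsin(.0155/r)
print("spoke angle by contact",sp,"spindle",sp+np.pi/2-2*np.pi-MARK+2*np.pi*0)
i=get_image('top');cv2.imwrite('pics/t.png',i)
# knob by dark blob near ring r=105 at z=.1
best=[]
g=cv2.GaussianBlur(cv2.cvtColor(i,cv2.COLOR_BGR2GRAY),(3,3),0).astype(float)
for th in np.arange(-3.2,-1.9,.01):
    q=C+.105*np.array([np.cos(th),np.sin(th)])
    pts=[proj("top",[q[0]+.008*np.cos(k),q[1]+.008*np.sin(k),.1]) for k in np.arange(0,6.28,.5)]+[proj("top",[*q,.1])]
    best.append((np.mean([cv2.getRectSubPix(g.astype(np.float32),(1,1),tuple(map(float,x)))[0,0] for x in pts]),th-MARK))
print("image spindle",[(round(v,1),round(x,2)) for v,x in sorted(best)[:4]])
for d in (0,.1,.2,.3,.4,.5,.6,.65,.7): print(d,rel(*push(a-d,.0155)))
E
python3 est.py
```

```text
3.4833 [0.45422688 0.08054953 0.03145521] [-2.45662274 -1.48797465  1.97440739]
spoke angle by contact 2.3145801966102413 spindle 0.5091912162255516
image spindle [(np.float32(46.5), np.float64(0.49)), (np.float32(46.6), np.float64(0.5)), (np.float32(47.0), np.float64(0.48)), (np.float32(47.3), np.float64(0.51))]
0 (array([-0.177 ,  0.0478, -0.0056]), np.float64(-0.0966))
0.1 (array([-0.1205,  0.0267, -0.0056]), np.float64(-0.0648))
0.2 (array([-0.0622,  0.0114, -0.0056]), np.float64(-0.033))
0.3 (array([-0.0026,  0.002 , -0.0057]), np.float64(-0.0011))
0.4 (array([ 0.0576, -0.0014, -0.0057]), np.float64(0.0307))
0.5 (array([ 0.1178,  0.0012, -0.0058]), np.float64(0.0625))
0.6 (array([ 0.1775,  0.0099, -0.0058]), np.float64(0.0943))
0.65 (array([ 0.2069,  0.0164, -0.0058]), np.float64(0.1103))
0.7 (array([ 0.236 ,  0.0244, -0.0059]), np.float64(0.1262))
```

Call:
step_arm(
  targets="0.02 0 0 0 0 0.01;0.04 -0.001 0 0 0 0.021;0.058 -0.001 0 0 0 0.031;0.078 0 0 0 0 0.041;0.098 0 0 0 0 0.052;0.118 0.001 0 0 0 0.062;0.133 0.003 0 0 0 0.071;0.148 0.005 0 0 0 0.079",
)

```text
t: 4.2
tcp_pos: [0.4822, 0.1046, 0.0313]
tcp_rot: [0.97, 0.244, -0.001, -0.0]
wrist_force: [-3.1, -0.2, 1.3]
opening: 0.003
finger_force: 1.5
```

```bash
python3 est.py | sed '/^0\(\.[1-4]\)\? /d'
```

```text
4.2 [0.48221788 0.1045777  0.03134158] [-3.09428444 -0.24448833  1.25466056]
spoke angle by contact 2.0699958343550935 spindle 0.26460685397040384
image spindle [(np.float32(47.5), np.float64(0.26)), (np.float32(47.5), np.float64(0.25)), (np.float32(48.1), np.float64(0.24)), (np.float32(48.1), np.float64(0.27))]
0.5 (array([-0.0289,  0.0039, -0.0061]), np.float64(-0.016))
0.6 (array([ 0.031 , -0.0023, -0.0062]), np.float64(0.0158))
0.65 (array([ 0.0612, -0.0032, -0.0062]), np.float64(0.0317))
0.7 (array([ 0.0913, -0.0025, -0.0062]), np.float64(0.0476))
```

Call:
step_arm(
  targets="0.012 -0.001 0 0 0 0.006;0.024 -0.002 0 0 0 0.012;0.036 -0.002 0 0 0 0.018;0.048 -0.003 0 0 0 0.025;0.06 -0.003 0 0 0 0.031;0.072 -0.003 0 0 0 0.037;0.084 -0.003 0 0 0 0.043;0.09 -0.003 0 0 0 0.046",
)

```text
t: 4.92
tcp_pos: [0.5033, 0.1158, 0.0318]
tcp_rot: [0.985, 0.173, 0.0, 0.0]
wrist_force: [-3.8, 0.1, -1.6]
opening: 0.0
finger_force: 1.6
```

```bash
python3 est.py | sed '/^0\(\.[1-4]\)\? /d'
```

```text
4.9167 [0.5032894  0.11576942 0.03181997] [-3.75330448  0.1438816  -1.59634209]
spoke angle by contact 1.9110659828826182 spindle 0.10567700249792855
image spindle [(np.float32(48.1), np.float64(0.1)), (np.float32(48.4), np.float64(0.11)), (np.float32(48.7), np.float64(0.09)), (np.float32(49.5), np.float64(0.12))]
0.5 (array([-0.1198,  0.0214, -0.0047]), np.float64(-0.0617))
0.6 (array([-0.0613,  0.0067, -0.0046]), np.float64(-0.0298))
0.65 (array([-0.0316,  0.0016, -0.0046]), np.float64(-0.0139))
0.7 (array([-0.0017, -0.0021, -0.0046]), np.float64(0.002))
```

Call:
step_arm(
  targets="-0.06 0 0 0 0 0;-0.08 0 -0.02 0 0 0;-0.08 0 -0.16 0 0 0;-0.08 0 -0.32 0 0 0;-0.08 0 -0.48 0 0 0;-0.08 0 -0.48 0 0 0;-0.08 0 -0.48 0 0 0",
  gripper=0.1,
)

```text
t: 5.55
tcp_pos: [0.4865, 0.1089, 0.1551]
tcp_rot: [0.985, 0.174, 0.004, 0.001]
wrist_force: [0.5, 0.8, -0.2]
opening: 0.464
finger_force: 0.0
```

```bash
cat > est2.py <<'E'
import io,contextlib,sys
with contextlib.redirect_stdout(io.StringIO()) as f: import est
print("\n".join(l for l in f.getvalue().splitlines() if 'image' in l or '[' in l[:12]))
from h import *
sp=float(sys.argv[1])
th=MARK+sp;q=C+.105*np.array([np.cos(th),np.sin(th)])
for z in(.15,.084): print(z,q,rel([*q,z],th+np.pi/2))
E
python3 est2.py 0.103
```

```text
5.55 [0.48650386 0.10886481 0.15511129] [ 0.50708139  0.82435312 -0.2355887 ]
image spindle [(np.float32(47.4), np.float64(0.1)), (np.float32(47.7), np.float64(0.11)), (np.float32(47.8), np.float64(0.09)), (np.float32(48.9), np.float64(0.12))]
0 (array([-0.2977,  0.1743,  0.4796]), np.float64(-0.2204))
0.1 (array([-0.2534,  0.1334,  0.4797]), np.float64(-0.1886))
0.2 (array([-0.2052,  0.0971,  0.4799]), np.float64(-0.1567))
0.3 (array([-0.1537,  0.0659,  0.48  ]), np.float64(-0.1249))
0.4 (array([-0.0992,  0.0399,  0.4802]), np.float64(-0.0931))
0.5 (array([-0.0425,  0.0195,  0.4804]), np.float64(-0.0612))
0.6 (array([0.016 , 0.0048, 0.4806]), np.float64(-0.0294))
0.7 (array([ 0.0756, -0.0039,  0.4808]), np.float64(0.0024))
0.15 [ 0.46872675 -0.05477774] (array([-0.2852,  0.5923,  0.0122]), np.float64(0.0037))
0.084 [ 0.46872675 -0.05477774] (array([-0.2861,  0.5919,  0.2762]), np.float64(0.0037))
```

Call:
step_arm(
  targets="-0.08 0.15 0 0 0 0;-0.15 0.3 0 0 0 0;-0.22 0.45 0 0 0 0;-0.285 0.592 0 0 0 0;-0.285 0.592 0 0 0 0.003;-0.285 0.592 0 0 0 0.003;-0.285 0.592 0 0 0 0.003",
  gripper=0.1,
)

```text
t: 6.18
tcp_pos: [0.4673, -0.0544, 0.1509]
tcp_rot: [0.986, 0.169, -0.001, -0.001]
wrist_force: [0.4, 0.2, 0.2]
opening: 0.551
finger_force: 0.0
```

```bash
python3 est2.py 0.103|tail -2; python3 -c "
from h import *
from cell import get_image
i=get_image('wrist');cv2.imwrite('pics/w2.png',cv2.resize(i,(640,480)))"
```

```text
0.15 [ 0.46872675 -0.05477774] (array([0.0034, 0.0057, 0.0043]), np.float64(0.001))
0.084 [ 0.46872675 -0.05477774] (array([0.0037, 0.006 , 0.2683]), np.float64(0.001))
```

View pics/w2.png

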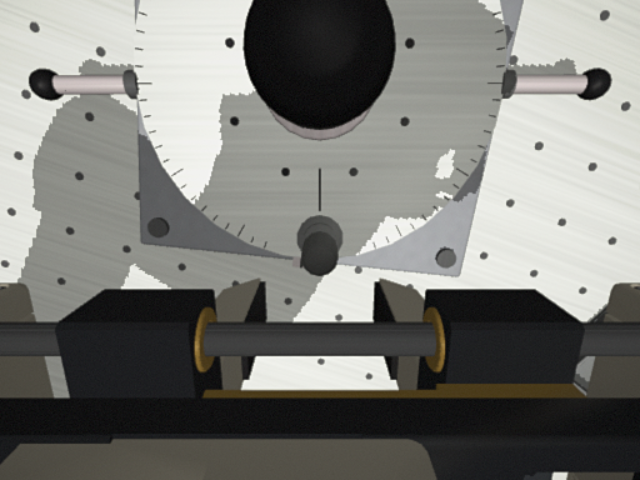

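The wrist view shows the knob at (320,250), centred between the open fingers. Now descend around it and grip lightly.

Call:
step_arm(
  targets="0.003 0.005 0.1 0 0 0;0.003 0.005 0.18 0 0 0;0.003 0.005 0.24 0 0 0;0.003 0.005 0.27 0 0 0;0.003 0.005 0.27 0 0 0;0.003 0.005 0.27 0 0 0",
)

```text
t: 6.78
tcp_pos: [0.4691, -0.0548, 0.0845]
tcp_rot: [0.985, 0.17, -0.0, -0.0]
wrist_force: [-0.3, -0.6, 0.0]
opening: 0.547
finger_force: 0.0
```

Call:
step_arm(
  targets="0 0 0 0 0 0;0 0 0 0 0 0;0 0 0 0 0 0;0 0 0 0 0 0;0 0 0 0 0 0;0 0 0 0 0 0;0 0 0 0 0 0;0 0 0 0 0 0",
  gripper=-1,
  grip_force=12,
)

```text
t: 7.45
tcp_pos: [0.4689, -0.0553, 0.0845]
tcp_rot: [0.986, 0.169, 0.0, -0.0]
wrist_force: [-1.2, 4.4, 3.1]
opening: 0.232
finger_force: 12.0
```

```bash
python3 est2.py 0.103|grep -v '^0\.[1-7] '; python3 -c "
from cell import monitor
print(monitor.sense())"
```

```text
7.45 [ 0.46888441 -0.05529254  0.08453623] [-1.16911851  4.42791681  3.13562095]
image spindle [(np.float32(60.9), np.float64(0.85)), (np.float32(60.9), np.float64(0.84)), (np.float32(61.2), np.float64(0.86)), (np.float32(61.4), np.float64(0.83))]
0 (array([-0.0146, -0.4194,  0.2061]), np.float64(-0.2234))
0.15 [ 0.46872675 -0.05477774] (array([ 2.00e-04, -2.30e-03, -2.62e-01]), np.float64(0.0007))
0.084 [ 0.46872675 -0.05477774] (array([ 0.0001, -0.0022,  0.002 ]), np.float64(0.0007))
{'t': 7.5, 'joints': array([-2.80208197e-01,  4.22561273e-01,  1.85552356e+00,  5.02260659e-04,
        8.63619995e-01,  9.50444237e-01]), 'joint_velocities': array([-0.00068505,  0.00160056, -0.00050348,  0.0004882 , -0.00408528,
       -0.00242764]), 'joint_efforts': array([-1.95547588e+00, -3.97557700e+01, -1.84654927e+01, -8.80209468e-01,
       -6.63512629e-01,  1.40842289e-02]), 'tcp_pos': array([ 0.46887726, -0.05530631,  0.08449396]), 'tcp_rot': array([ 9.85600176e-01,  1.69092439e-01,  3.25870448e-05, -1.96281868e-04]), 'wrist_force': array([-1.08705839,  4.62187806,  4.09713247]), 'torque': array([ 0.77334336,  0.15023084, -0.05476317]), 'finger_force': 12.002004232490435, 'opening': 0.23467174724986917}
```

Call:
step_arm(
  targets="0 0 0.002 0 0 0;0 0 0.004 0 0 0;0 0 0.006 0 0 0;0 0 0.008 0 0 0",
)

```text
t: 7.83
tcp_pos: [0.4689, -0.0555, 0.0823]
tcp_rot: [0.986, 0.169, -0.0, -0.0]
wrist_force: [-0.1, 4.7, 2.9]
opening: 0.232
finger_force: 12.0
```

Call:
step_arm(
  targets="0 0 0.002 0 0 0;0 0 0.004 0 0 0",
)

```text
t: 8.0
tcp_pos: [0.469, -0.0556, 0.0814]
tcp_rot: [0.986, 0.169, 0.0, 0.0]
wrist_force: [-1.8, 5.9, 8.5]
opening: 0.233
finger_force: 12.0
```

Call:
step_arm(
  targets="0 0 0.002 0 0 0;0 0 0.004 0 0 0",
)

```text
t: 8.17
tcp_pos: [0.4691, -0.0556, 0.0812]
tcp_rot: [0.986, 0.169, 0.0, 0.0]
wrist_force: [-4.0, 5.9, 16.6]
opening: 0.235
finger_force: 12.0
```

Call:
step_arm(
  targets="0 0 -0.003 0 0 0;0 -0.002 -0.003 0 0 0.001;0 -0.004 -0.003 0 0 0.003;0 -0.006 -0.003 0 0 0.004;0 -0.008 -0.003 0 0 0.006",
)

```text
t: 8.58
tcp_pos: [0.469, -0.0551, 0.0814]
tcp_rot: [0.987, 0.16, 0.001, 0.001]
wrist_force: [0.2, -6.5, 2.4]
opening: 0.232
finger_force: 12.0
```

Call:
step_arm(
  targets="0 -0.002 0.002 0 0 0.0005;0 -0.004 0.002 0 0 0.001;0 -0.006 0.002 0 0 0.002;0 -0.008 0.002 0 0 0.003",
)

```text
t: 8.92
tcp_pos: [0.4687, -0.0537, 0.0813]
tcp_rot: [0.988, 0.155, 0.001, 0.002]
wrist_force: [-2.1, -7.4, 7.7]
opening: 0.233
finger_force: 12.0
```

Sliding well with about 7 N sideways drag and 8 N down. Continuing the sweep.

Call:
step_arm(
  targets="0 -0.002 0 0 0 0.001;0 -0.004 0 0 0 0.002;0 -0.006 0 0 0 0.003;0 -0.008 0 0 0 0.004",
)

```text
t: 9.25
tcp_pos: [0.468, -0.0518, 0.0813]
tcp_rot: [0.989, 0.149, 0.001, 0.002]
wrist_force: [-1.3, -6.6, 7.2]
opening: 0.235
finger_force: 12.0
```

Call:
step_arm(
  targets="0 -0.002 0 0 0 0.001;0 -0.004 0 0 0 0.002;0 -0.006 0 0 0 0.003;0 -0.008 0 0 0 0.004",
)

```text
t: 9.58
tcp_pos: [0.4673, -0.0498, 0.0812]
tcp_rot: [0.99, 0.143, 0.001, 0.002]
wrist_force: [-0.5, -6.8, 6.9]
opening: 0.232
finger_force: 12.0
```

```bash
cat > k.py <<'E'
from h import *
from cell import monitor
s=monitor.sense();p=s['tcp_pos'][:2]-C;th=np.arctan2(p[1],p[0])%(2*np.pi)-2*np.pi
Q=R.from_quat(s['tcp_rot']);y=Q.apply([0,1,0])
print(s['tcp_pos'].round(4),s['wrist_force'].round(1),"r",np.hypot(*p).round(4),"spindle",(th-MARK).round(4),"yaw err",np.arctan2(y[1],y[0])-th-np.pi/2,"tool tilt",Q.apply([0,0,1]).round(4),"F tool",Q.inv().apply(s['wrist_force']).round(1))
E
python3 k.py
```

```text
[ 0.4673 -0.0498  0.0812] [-0.5 -6.8  6.9] r 0.1048 spindle 0.0536 yaw err -0.0021079564249566474 tool tilt [ 0.0022 -0.003  -1.    ] F tool [-2.4  6.4 -6.9]
```

Call:
step_arm(
  targets="0 -0.002 0 0 0 0.001;0 -0.004 0 0 0 0.0015;0 -0.006 0 0 0 0.002;0 -0.008 0 0 0 0.006",
)

```text
t: 9.92
tcp_pos: [0.4665, -0.0475, 0.0808]
tcp_rot: [0.991, 0.133, 0.001, 0.001]
wrist_force: [-0.8, -4.9, 3.9]
opening: 0.233
finger_force: 12.0
```

Call:
step_arm(
  targets="0 -0.002 0 0 0 0.001;0 -0.004 0 0 0 0.002;0 -0.006 0 0 0 0.004;0 -0.008 0 0 0 0.006",
)

```text
t: 10.25
tcp_pos: [0.466, -0.0455, 0.0808]
tcp_rot: [0.992, 0.124, 0.001, 0.001]
wrist_force: [-0.4, -6.0, 2.5]
opening: 0.236
finger_force: 12.0
```

```bash
python3 k.py
```

```text
[ 0.466  -0.0455  0.0808] [-0.4 -6.   2.5] r 0.105 spindle 0.0111 yaw err 0.002389744791592374 tool tilt [ 0.0013 -0.0022 -1.    ] F tool [-1.8  5.8 -2.5]
```

Call:
step_arm(
  targets="0 0 0.002 0 0 0;0 0 0.004 0 0 0;0 0 0.006 0 0 0;0 0 0.006 0 0 0",
)

```text
t: 10.58
tcp_pos: [0.4659, -0.0454, 0.0792]
tcp_rot: [0.992, 0.124, 0.001, 0.001]
wrist_force: [-0.5, -4.7, 2.9]
opening: 0.23
finger_force: 12.0
```

It's dropping below ring level without resistance, so it is in the socket. Pressing on gently.

Call:
step_arm(
  targets="0 0 0.003 0 0 0;0 0 0.006 0 0 0;0 0 0.009 0 0 0;0 0 0.012 0 0 0",
)

```text
t: 10.92
tcp_pos: [0.4661, -0.0456, 0.0766]
tcp_rot: [0.992, 0.124, 0.001, 0.001]
wrist_force: [-1.0, -5.9, 7.5]
opening: 0.233
finger_force: 12.0
```

```bash
python3 k.py
```

```text
[ 0.4661 -0.0456  0.0766] [-1.  -5.9  7.5] r 0.1049 spindle 0.0117 yaw err 0.0022347321904119255 tool tilt [ 0.0018 -0.0024 -1.    ] F tool [-2.5  5.5 -7.5]
```

Call:
step_arm(
  targets="0 0.0015 0 0 0 0;0 0.003 0 0 0 0;0 0.003 0.002 0 0 0;0 0.003 0.004 0 0 0;0 0.003 0.006 0 0 0",
)

```text
t: 11.33
tcp_pos: [0.4661, -0.0459, 0.075]
tcp_rot: [0.992, 0.124, 0.001, 0.001]
wrist_force: [-0.8, -3.6, 6.5]
opening: 0.232
finger_force: 12.0
```

```bash
python3 k.py
```

```text
[ 0.4661 -0.0459  0.075 ] [-0.8 -3.6  6.5] r 0.105 spindle 0.0145 yaw err -0.0007070307984495816 tool tilt [ 0.0014 -0.0016 -1.    ] F tool [-1.6  3.4 -6.5]
```

Going in steadily at 6 N. Continuing in small steps.

Call:
step_arm(
  targets="0 0.0015 0.003 0 0 0;0 0.002 0.006 0 0 0;0 0.002 0.009 0 0 0;0 0.002 0.012 0 0 0",
)

```text
t: 11.67
tcp_pos: [0.4661, -0.046, 0.0719]
tcp_rot: [0.992, 0.124, 0.0, 0.001]
wrist_force: [-1.2, -1.4, 6.1]
opening: 0.234
finger_force: 12.0
```

Call:
step_arm(
  targets="0 0 0.002 0 0 0;0 0 0.004 0 0 0;0 0 0.006 0 0 0;0 0 0.008 0 0 0",
)

```text
t: 12.0
tcp_pos: [0.4661, -0.046, 0.0699]
tcp_rot: [0.992, 0.124, 0.0, 0.001]
wrist_force: [-1.3, -1.6, 6.7]
opening: 0.235
finger_force: 12.0
```

Call:
step_arm(
  targets="0 0 0.002 0 0 0;0 0 0.004 0 0 0;0 0 0.006 0 0 0;0 0 0.008 0 0 0",
)

```text
t: 12.33
tcp_pos: [0.4661, -0.046, 0.0679]
tcp_rot: [0.992, 0.124, 0.0, 0.001]
wrist_force: [-0.7, -1.8, 6.3]
opening: 0.231
finger_force: 12.0
```

Call:
step_arm(
  targets="0 0 0.002 0 0 0;0 0 0.004 0 0 0",
)

```text
t: 12.5
tcp_pos: [0.4662, -0.046, 0.0672]
tcp_rot: [0.992, 0.124, 0.001, 0.001]
wrist_force: [-2.9, -0.1, 15.0]
opening: 0.234
finger_force: 12.0
```

Call:
step_arm(
  targets="0 0 0.002 0 0 0;0 0 0.004 0 0 0",
)

```text
t: 12.67
tcp_pos: [0.4664, -0.046, 0.0667]
tcp_rot: [0.992, 0.124, 0.001, 0.001]
wrist_force: [-3.5, -1.6, 15.8]
opening: 0.233
finger_force: 12.0
```

The force rose sharply at 14 mm below ring level, so the plunger is home on the flange. Relax, release and rise.

Call:
step_arm(
  targets="0 0 -0.003 0 0 0;0 0 -0.003 0 0 0;0 0 -0.003 0 0 0",
)

```text
t: 12.92
tcp_pos: [0.4663, -0.046, 0.0668]
tcp_rot: [0.992, 0.124, 0.001, 0.001]
wrist_force: [-0.3, -1.9, 7.6]
opening: 0.237
finger_force: 12.0
```

Call:
step_arm(
  targets="0 0 0 0 0 0;0 0 0 0 0 0;0 0 0 0 0 0;0 0 0 0 0 0;0 0 0 0 0 0;0 0 0 0 0 0",
  gripper=0.1,
)

```text
t: 13.42
tcp_pos: [0.4655, -0.0453, 0.0662]
tcp_rot: [0.992, 0.124, -0.0, -0.0]
wrist_force: [0.4, 0.0, 0.7]
opening: 0.544
finger_force: 0.0
```

Call:
step_arm(
  targets="0 0 -0.06 0 0 0;0 0 -0.15 0 0 0;0 0 -0.25 0 0 0;0 0 -0.35 0 0 0;-0.1 0 -0.45 0 0 0;-0.2 0 -0.5 0 0 0;-0.2 0 -0.5 0 0 0;-0.2 0 -0.5 0 0 0",
)

```text
t: 14.08
tcp_pos: [0.417, -0.0579, 0.1922]
tcp_rot: [0.992, 0.124, 0.001, 0.0]
wrist_force: [0.7, -0.2, 1.0]
opening: 0.553
finger_force: 0.0
```

```bash
python3 -c "
from h import *
from cell import get_image
i=get_image('wrist');cv2.imwrite('pics/w3.png',cv2.resize(i,(640,480)))
i=get_image('scene')[155:255,175:315];cv2.imwrite('pics/s3.png',cv2.resize(cv2.convertScaleAbs(i,alpha=1.6,beta=10),(700,500),interpolation=cv2.INTER_CUBIC))
th=MARK+.015;q=C+.105*np.array([np.cos(th),np.sin(th)])
for z in(.084,.098): print(z,[(proj('scene',[*q,z])-[175,155])*5, proj('wrist',[*q,z])*1.25])
"
```

```text
0.084 [array([410.95009438, 101.07062884]), array([319.35970273, 172.71100141])]
0.098 [array([410.89772863,  81.66558683]), array([319.35446266, 174.65927924])]
```

View pics/s3.png

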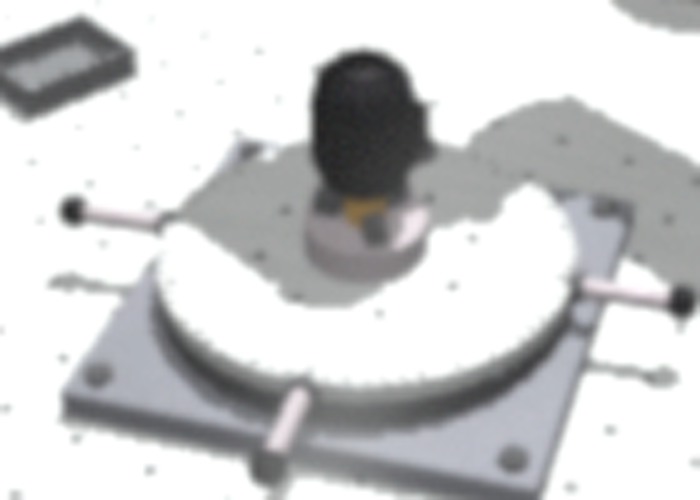

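View pics/w3.png

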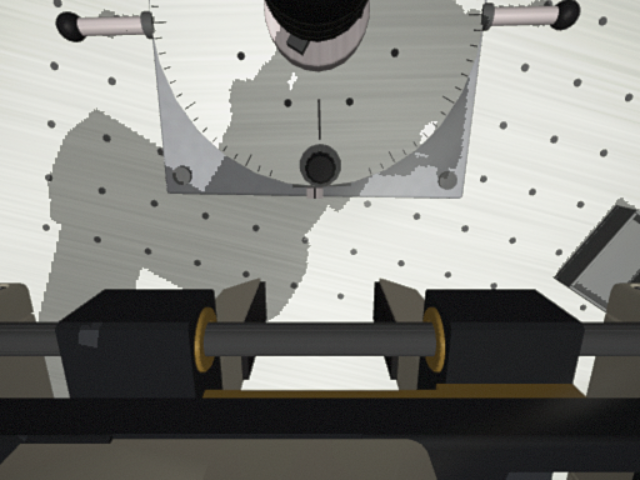

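The wrist view shows the knob low on its flange at (320,167), beside the mark at (315,192). The scene view shows the knob's visible edge topping out near row 100, where a home knob (84 mm) is predicted at 101. The gripper is clear of everything, so I'm handing in.

```bash
python3 -c "
from cell import ticket
print(ticket.job_done())"
```

```text
the job is handed in; nothing more can be done
None
```

The turntable was pushed round by its left spoke, the socket was felt about 0.015 rad from the mark, and the plunger was pressed home until it stopped 14 mm below ring level; the job is handed in, and no verdict was returned.

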